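File a batch of maple blanks and hang its sample

TASK

File the maple batch: push the row of three pale maple blanks along the bay board, without lifting any of them, until the row sits tight and straight, fully home against the blue end stop. Then take the pale maple sample board from the slotted rack and hang it by its hole on the hook, in front of the dark sample that hangs there, without shoving that one along or knocking it off. Leave the dark sample in the rack and everything else on the bench where it is.

Things in the scene. Friction and masses are not known exactly. Their poses are not given: they have to be found in the camera images.
- bay: Cream-white bay board fixed to the bench, 130 mm (x) by 320 mm (y), top face 12 mm above the bench. At its -y end a blue upright end stop across the full width, top 58 mm above the bench, inner face at y = -145 mm. No side walls, open at the +y end. Origin: centre of the underside; x across the row, y along it (away from the stop), z up.
- blank1_center (a point): Pale maple block, 90 mm (x) by 45 mm (y, along the row) by 40 mm tall, about 110 g, flat on the bay board; this point is its centre. The blank nearest the end stop: 70 to 85 mm short of it at the start, the three standing 4 to 17 mm apart and slightly askew. Home, its centre is at y = -122.5 mm in the bay's frame.
- blank2_center (a point): The middle blank of the row, same size; this point is its centre. Home at y = -77.5 mm in the bay's frame.
- blank3_center (a point): The blank at the open end of the row, same size; this point is its centre. Home at y = -32.5 mm in the bay's frame.
- hook_arm (a point): Point on the axis of a fixed hook's level round arm, 8 mm thick, 175 mm above the bench, over the centre of its 140 x 120 x 15 mm steel base. The arm runs along x: from the 14 mm post at x = +55 mm (post ends at the arm's height) to x = -62 mm, where the tip bends up 45 degrees, ending at x = -73 mm with its top 15 mm above the arm's axis. The tip (-x) points roughly to the robot. z is up.
- maple_center (a point): Centre (half-way up) of the pale maple sample board to hang: 8 mm thick (x), 130 mm tall (z), 35 g; lower 70 mm is 60 mm wide (y), the neck above 44 mm. Through the neck goes a hole 24 mm wide, 28 mm tall, with a solid bar 24 mm high, 44 mm wide above it. Stands upright in either of the rack's two slots, underside 15 mm above the bench, lowest 30 mm in the slot. Faces look along x.
- maple_hole (a point): Centre of the maple board's hole: 27 mm above its centre point, 38 mm below its top edge. When it hangs, the hole's upper edge rests on the hook's arm and this point lies 10 mm below the arm's axis.
- hung_hole (a point): Centre of the hole of the dark walnut sample board, same size and shape, that already hangs loosely on the hook's arm, 10 to 26 mm from the hook point towards the post; it is to stay there.
- hung_center (a point): Centre (half-way up) of the dark sample board that hangs on the hook.
- walnut_center (a point): Centre (half-way up) of another dark walnut sample board, same size and shape, in the rack's other slot; leave it there.
- rack: Dark wooden rack fixed to the bench, 130 mm (x) by 90 mm (y) by 45 mm high, with two slots across it at x = -33 and +33 mm, each 10 mm by 64 mm and 30 mm deep, slot floors 15 mm above the bench. Origin: centre of the underside.
- tape: Yellow tape measure, 65 by 35 by 62 mm, loose bystander. Origin: centre of its underside.
- meter: Orange moisture meter lying flat, 130 by 60 by 28 mm, with two pins, loose bystander. Origin: centre of its underside.
- mug: Blue mug, 80 mm across, 90 mm tall, loose bystander. Origin: centre of its underside.
- glue: White glue bottle, 60 mm across, 160 mm tall, loose bystander. Origin: centre of its underside.
- brush: Bench brush lying down, loose bystander. Origin: on its underside.
- offcut: Brown wood offcut, 110 by 70 by 35 mm, loose bystander. Origin: centre of its underside.
Not all that is in view belongs to the job. What is shaped like the part that bears blank3_center but purple is not meant.

How it is judged (in metres and radians):
On the way, in this order (a step that is already met when the one before it is completed fails the run):
1. the row of blanks is tight and straight against the end stop (y of blank1_center in the frame of bay below -0.1185 m and x of blank1_center in the frame of bay between -0.015 and 0.015 m and angle between the x axis of each of blank1_center, blank2_center, blank3_center and the x axis of bay, either way round below 0.09 rad and angle between each of blank1_center, blank2_center, blank3_center's own z axis and vertical below 0.1 rad and y of blank2_center in the frame of bay below -0.0725 m and x of blank2_center in the frame of bay between -0.015 and 0.015 m and y of blank3_center in the frame of bay below -0.0265 m and x of blank3_center in the frame of bay between -0.015 and 0.015 m), for 0.2 s.
2. the maple sample hangs on the hook in front of the dark one (x of maple_hole in the frame of hook_arm between -0.064 and 0.02 m and y of maple_hole in the frame of hook_arm between -0.012 and 0.012 m and z of maple_hole in the frame of hook_arm between -0.016 and -0.004 m and angle between maple_hole's own z axis and vertical below 0.3 rad), for 0.2 s.
At the end, for the whole second after the job is handed in: Blanks in order on the board: within 4, 5, 6 mm of home counting from the stop, 15 mm of the middle line, 0.09 rad of square. Maple and dark samples both hang at rest on the arm, maple nearer the tip: hole centres 4-16 mm below its axis, within 12 mm sideways, tilt under 0.3 rad (all of step 1 and all of step 2 and x of hung_hole in the frame of hook_arm between -0.064 and 0.046 m and y of hung_hole in the frame of hook_arm between -0.012 and 0.012 m and z of hung_hole in the frame of hook_arm between -0.016 and -0.004 m and angle between hung_hole's own z axis and vertical below 0.3 rad and x of maple_hole in the frame of hung_hole below -0.004 m and linear speed of each of maple, hung below 0.03 m/s); the robot touches nothing.
It fails at once if the dark sample on the hook is shoved along or knocked off: its hole moves more than 20 mm, its centre more than 35 mm (distance of hung_hole from where it was at the start of the episode above 0.02 m or distance of hung_center from where it was at the start of the episode above 0.035 m).
It fails at once if a blank is lifted more than 15 mm off the bay board or tipped over (height (world z) of any of blank1_center, blank2_center, blank3_center above 0.047 m or angle between any of blank1_center, blank2_center, blank3_center's own z axis and vertical above 0.5 rad).
It fails at once if the dark sample in the rack moves more than 25 mm (distance of walnut_center from where it was at the start of the episode above 0.025 m).
It fails at once if a bystander on the bench moves more than 30 mm (distance of any of tape, meter, mug, glue, brush, offcut from where it was at the start of the episode above 0.03 m).
It also fails if it takes over 67 s, if anything falls off the work surface, if the arm or the gripper's body presses on something with over 40 N, if the wrist force passes 120 N, or if a joint passes its speed limit or range.

ROBOT

A 6-joint arm with a two-finger parallel gripper is mounted at the origin on the work surface. World frame = base frame: x ahead of the robot, y to its left, z up, the work surface at z = 0. Lengths are in m, angles in degrees, forces in N, time in s.
With the tool pointing down it reaches from about 0.375 to 0.9 m from the base axis. Payload 3.1 kg.
Tool frame: the origin (TCP) lies on the centre line of the jaws, within the pads' length; the fingertips stand 14 mm ahead of it and the grasp point (between the pads) lies 5 mm behind it (bot.tips_ahead is the distance from the TCP to the fingertips, in m); z points along the fingers, y is the line along which they close (so a half turn about z gives the same grasp; the last joint's range is limited). The gripper opens to 87 mm and grips with 3 to 60 N. Pads are 19 mm wide; open, the fingers measure 117 mm over their backs; the gripper's body (75 mm by 190 mm) begins 51 mm behind the grasp point.
Start: joints at [63.226, 30.224, 82.088, -0, 67.689, -10.227], TCP at [0.178, 0.599, 0.237] pointing down, gripper open.
Joint ranges: [-176.69, 176.69], [-43.24, 126.21], [12.49, 139.97], [-82, 262], [0, 151.66], [-163.58, 163.58]. Speed limits (degrees/s): [159.86, 159.86, 180, 180, 180, 180].

INTERFACE

Orientations are given as a 3x3 rotation matrix whose columns are the frame's x, y, z axes.
In Python, from rig import bot gives the robot as it stands.
- The arm moves only by the tool play_rows, never from a script. Its argument "moves" is a list that holds one entry, the list of rows, each a list of 6 numbers: the shift along the tool's x, y, z in mm, then the turn, a rotation vector about the tool's x, y, z in rad. A call has 1 to 5 rows; each row shifts and turns the commanded pose from where the row before left it, along the tool's axes as they then stand; what a row does not reach is not made up. A row lasts 1/10 s, in which the tool goes at most 50 mm and 8.59 degrees, less where a joint would pass 70% of its speed; a pose out of reach is approached as far as the arm can. A call with a gripper value outside its range is refused whole. "fingers" is the opening, from -1 (shut) to 1 (fully open), set as the call begins (left out, the last holds). The fingers move at their own pace and stop on an object; the grip force is fixed at half the most. Time passes only in rows, so rows that do not move let the fingers close. It gives the time, the measured TCP pose, the force, the opening and the grip force at its end, in the units of the state.
- bot.read_state(): the state, without advancing time (a new reading comes with each control period).
- bot.capture(name): name is "scene" or "top"; returns a dict with "image" (420x560x3 uint8, blue, green, red), "fx", "fy", "cx", "cy" (pixels), "distortion" ([k1, k2, p1, p2, k3] as OpenCV has them; the pictures are not rectified), "R" (3x3) and "t" (3): a world point X has camera coordinates R X + t. Camera axes: x right, y down, z forward; pixel columns grow to the right and rows downward; lengths in m; the calibration is good to about 2 mm. A picture is of the moment at which its call begins. There is no depth.
- bot.hand_in(): hands the job in; it is judged then, once.
Trained networks look in a picture, given as the dict that the camera call returned (one of the last four; its "shot" number tells which), for a name from the list of things; names that differ only in an ending like _2 or _b are one class to them, and where a whole thing is asked for, a point or a joint stands for the part that bears it (a point fixed in the world has none). Each returns a list of dicts, best first, with "confidence" (0 to 1); they miss things now and then, are a little off and sometimes report something else, mostly with a low value. They report only what shows in the picture. A call takes as long as a camera call. They do not tell look-alikes from the thing itself.
- bot.search_frame(picture, query): "centre" ([column, row] in pixels, amid what is visible of it).
- bot.silhouettes(picture, query): "pixels" (420x560 bool, what is visible of it) and "centre" ([column, row] in pixels, amid what is visible of it).
- bot.pinpoint(picture, query): "centre" ([column, row] in pixels: a listed point, or the origin of a listed thing).
The state is a dict: "time_s": time; "joint_positions": joint angles; "qvel": joint speeds; "tau": joint torques, N m; "position": TCP position; "tcp_rot": TCP orientation; "force": force on the tool from outside, world axes, zero at the start; "moment": the same for the moment, N m; "opening": opening from 0.0 (shut) to 1.0 (fully open); "grasp_force": force on a finger pad.
Only numpy, scipy, OpenCV 4.12 (cv2) and the standard library are available. Lean on these libraries where they do the work, as an engineer would, in place of code of your own. Each camera call takes 0.05 s, during which the arm holds its last target. There are 200 camera calls.

## Working session

There is one attempt and no reset: what is moved stays moved. The work goes in short steps, Python scripts to look and compute and a tool call to move; the robot and the scene stay as the last step left them, time stands still between calls to the robot, and variables do not carry over. Pictures are saved under pics/ and viewed, at most 10 in all, crops included, and the job is handed in when it is done.

Besides the shell and the picture viewer there is one more tool, called after "Call:" by a JSON object that holds its "method" and its "body", one argument or row to a line. play_rows: Moves the arm, as the interface text tells. Its arguments: {"type":"object","properties":{"moves":{"type":"array","items":{"type":"array","items":{"type":"array","items":{"type":"number"}}}},"fingers":{"type":"number"}},"required":["moves"]}

```bash
ls; mkdir -p pics
python3 - <<'E'
from rig import bot
import cv2, numpy as np
s=bot.read_state(); print(s['time_s'],s['position'],np.round(s['tcp_rot'],3).tolist(),s['opening'])
ps={n:bot.capture(n) for n in('scene','top')}
cv2.imwrite('pics/a.png',ps['scene']['image']);cv2.imwrite('pics/b.png',ps['top']['image'])
for n,p in ps.items():
    print(n,p['fx'],np.round(p['distortion'],4),np.round(p['R'],3).tolist(),np.round(p['t'],3))
    for q in 'bay blank1_center blank2_center blank3_center hook_arm maple_center maple_hole hung_hole hung_center walnut_center rack tape meter mug glue brush offcut'.split():
        print(q,[(np.round(d['centre'],1).tolist(),round(d['confidence'],2)) for d in bot.pinpoint(p,q)][:4])
E
```

```text
pics
0.0 [0.17765046 0.59849516 0.23555592] [[-0.959, 0.285, -0.001], [0.285, 0.959, -0.002], [0.0, -0.002, -1.0]] 1.0039492124244023
scene 508.86658249333635 [0.0287 0.     0.     0.     0.    ] [[-0.396, 0.918, -0.016], [0.509, 0.204, -0.836], [-0.764, -0.339, -0.548]] [ 0.203 -0.168  1.688]
bay [([190.4, 226.6], 0.6)]
blank1_center [([174.6, 209.9], 0.78)]
blank2_center [([194.7, 213.6], 0.57)]
blank3_center [([278.0, 203.3], 0.92), ([239.0, 192.7], 0.9), ([211.7, 226.0], 0.83), ([148.0, 277.4], 0.48)]
hook_arm [([294.4, 206.8], 0.88), ([435.3, 276.3], 0.56), ([437.6, 257.7], 0.48)]
maple_center [([436.6, 259.1], 0.67), ([288.0, 224.9], 0.67)]
maple_hole [([440.6, 242.2], 0.82)]
hung_hole [([289.4, 216.8], 0.95)]
hung_center [([287.6, 223.6], 0.6)]
walnut_center [([443.1, 239.1], 0.61), ([438.0, 243.6], 0.22)]
rack [([431.6, 276.5], 0.63)]
tape [([314.5, 233.7], 0.85)]
meter [([412.0, 336.8], 0.68)]
mug [([323.5, 333.8], 0.96)]
glue [([199.6, 295.3], 0.89), ([211.2, 222.3], 0.26)]
brush [([138.3, 258.1], 0.82), ([297.3, 207.9], 0.7), ([288.2, 216.0], 0.23)]
offcut [([437.8, 242.9]
[... 260 characters left out ...]
221.2], 0.59)]
blank3_center [([320.2, 280.2], 0.91), ([370.3, 136.5], 0.9), ([361.9, 219.2], 0.85), ([365.8, 283.6], 0.69)]
hook_arm [([268.6, 191.2], 0.63)]
maple_center [([154.0, 229.8], 0.41)]
maple_hole [([155.7, 225.9], 0.55)]
hung_hole [([272.4, 186.3], 0.67)]
hung_center [([268.7, 187.5], 0.68)]
walnut_center [([158.7, 250.3], 0.65), ([156.1, 226.1], 0.58)]
rack [([170.8, 172.4], 0.74), ([164.0, 241.3], 0.71), ([381.5, 219.1], 0.46)]
tape [([276.9, 257.5], 0.52)]
meter [([168.4, 173.8], 0.87)]
mug [([223.3, 145.6], 0.77), ([271.6, 190.5], 0.71)]
glue [([323.0, 148.1], 0.89)]
brush [([400.4, 162.3], 0.82), ([272.8, 192.5], 0.62), ([272.5, 183.5], 0.19)]
offcut [([271.1, 138.6], 0.81)]
```

View pics/a.png

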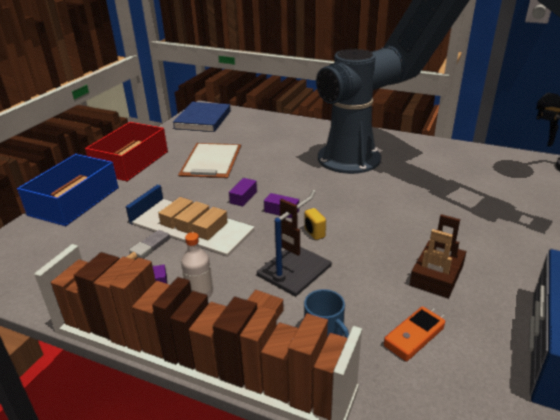

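View pics/b.png

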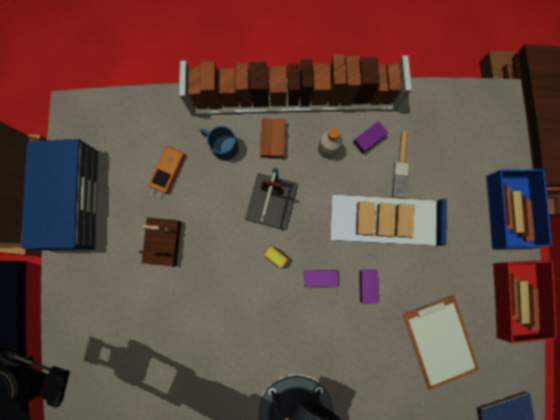

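```bash
cat > h.py <<'E'
from rig import bot
import cv2, numpy as np
def P(p,px,z):
    px=np.asarray(px,float).reshape(-1,1,2)
    K=np.array([[p['fx'],0,p['cx']],[0,p['fy'],p['cy']],[0,0,1]])
    u=cv2.undistortPoints(px,K,np.array(p['distortion']))[:,0]
    d=np.c_[u,np.ones(len(u))]@np.array(p['R']); c=-np.array(p['R']).T@p['t']
    return c+d*((z-c[2])/d[:,2])[:,None]
def proj(p,X):
    K=np.array([[p['fx'],0,p['cx']],[0,p['fy'],p['cy']],[0,0,1]])
    return cv2.projectPoints(np.asarray(X,float).reshape(-1,3),cv2.Rodrigues(np.array(p['R']))[0],np.array(p['t'],float),K,np.array(p['distortion']))[0][:,0]
def crop(im,x0,y0,x1,y1,k): return cv2.resize(im[y0:y1,x0:x1],None,fx=k,fy=k,interpolation=cv2.INTER_CUBIC)
def tri(ps,pxs):
    A=[];b=[]
    for p,x in zip(ps,pxs):
        c=P(p,x,5)[0]*0-np.array(p['R']).T@p['t']; d=P(p,x,0)[0]-c; d/=np.linalg.norm(d)
        M=np.eye(3)-np.outer(d,d);A.append(M);b.append(M@c)
    X,r,_,_=np.linalg.lstsq(np.vstack(A),np.hstack(b),rcond=None); return X,float(np.sqrt(r[0])) if len(r) else 0
E
python3 - <<'E'
from h import *
t=bot.capture('top');s=bot.capture('scene')
np.save('t.npy',t,allow_pickle=True);np.save('s.npy',s,allow_pickle=True)
C=np.zeros((600,800,3),np.uint8)
def put(c,x,y): C[y:y+c.shape[0],x:x+c.shape[1]]=c
put(crop(t['image'],325,185,450,255,4),0,0)      #500x280
put(crop(t['image'],240,165,300,230,4),0,300)    #240x260
put(crop(t['image'],135,210,185,275,4),250,300)  #200x260
put(crop(s['image'],405,205,470,295,4),500,240)  #260x360
put(crop(s['image'],250,180,330,240,3),510,10)
cv2.imwrite('pics/c.png',C)
for q in('hook_arm','hung_hole','maple_hole','maple_center','hung_center','walnut_center','rack'):
    a=bot.pinpoint(t,q);b=bot.pinpoint(s,q)
    for i in a[:2]:
        for j in b[:2]:
            X,r=tri([t,s],[i['centre'],j['centre']]); print(q,np.round(X,4),round(r,4),i['centre'],j['centre'])
for q in('blank1_center','blank2_center','blank3_center'):
    for d in bot.pinpoint(t,q)[:4]: print(q,np.round(P(t,d['centre'],.032),4),d['confidence'])
E
```

```text
hook_arm [ 0.4948 -0.1097  0.116 ] 0.1731 [380.0, 219.6] [296.9, 207.9]
hook_arm [0.5435 0.0825 0.1819] 0.4149 [380.0, 219.6] [438.1, 256.4]
hook_arm [0.5935 0.0553 0.1758] 0.0048 [269.8, 192.6] [296.9, 207.9]
hook_arm [0.5926 0.2109 0.1225] 0.2228 [269.8, 192.6] [438.1, 256.4]
hung_hole [0.6179 0.0499 0.16  ] 0.0013 [271.0, 184.4] [289.3, 219.1]
hung_hole [ 0.4969 -0.1258  0.077 ] 0.1669 [381.0, 220.2] [289.3, 219.1]
maple_center [0.5312 0.3618 0.0903] 0.0028 [157.2, 224.4] [437.7, 254.8]
maple_center [0.5793 0.2227 0.1746] 0.1729 [157.2, 224.4] [314.9, 235.0]
maple_center [0.5927 0.2108 0.126 ] 0.2211 [269.3, 192.3] [437.7, 254.8]
maple_center [0.598  0.078  0.1127] 0.0341 [269.3, 192.3] [314.9, 235.0]
hung_center [ 0.6744 -0.0481  0.202 ] 0.1685 [270.9, 187.1] [178.0, 210.3]
hung_center [0.616  0.0482 0.1384] 0.0027 [270.9, 187.1] [287.8, 226.5]
walnut_center [0.4565 0.363  0.075 ] 0.0027 [158.3, 252.4] [442.8, 241.4]
walnut_center [0.4869 0.3508 0.0908] 0.0232 [166.4, 239.5] [442.8, 241.4]
rack [0.7165 0.2117 0.174 ] 0.2351 [271.1, 141.3] [435.7, 276.2]
rack [ 0.794  -0.0078  0.0656] 0.0934 [271.1, 141.3] [197.4, 296.2]
rack [0.6967 0.1461 0.1947] 0.3288 [325.1, 148.9] [435.7, 276.2]
rack [ 0.7542 -0.114  -0.0078] 0.0077 [325.1, 148.9] [197.4, 296.2]
blank1_center [[ 0.5226 -0.3196  0.032 ]] 0.88
blank2_center [[ 0.5297 -0.2541  0.032 ]] 0.75
blank3_center [[ 0.3505 -0.2061  0.032 ]] 0.82
blank3_center [[ 0.7674 -0.2439  0.032 ]] 0.7
blank3_center [[ 0.3704 -0.0847  0.032 ]] 0.57
```

View pics/c.png

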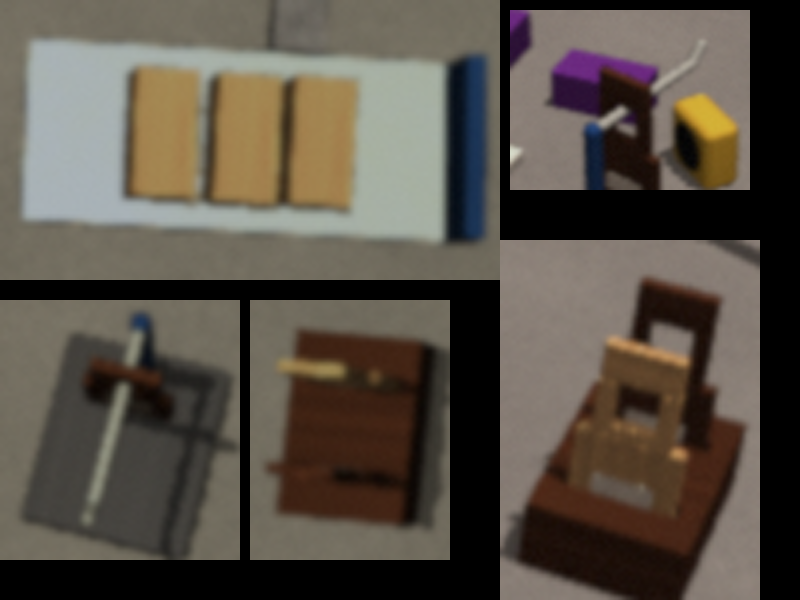

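Run:
```python
from h import *
t=np.load('t.npy',allow_pickle=True).item();s=np.load('s.npy',allow_pickle=True).item()
def g(p,x0,y0,ox,oy,k,pts,z): 
    pts=(np.array(pts,float)-[ox,oy]+.5)/k-.5+[x0,y0]; return P(p,pts,z)[:,:2]
f=lambda a:np.round(a,4).tolist()
B=g(t,325,185,0,0,4,[(31,40),(23,218),(447,62),(445,242)],.012);print('bay',f(B))
S=g(t,325,185,0,0,4,[(457,56),(487,56),(484,240),(455,240)],.058);print('stop top',f(S))
for n,c in dict(b3=[(136,66),(199,72),(196,200),(133,195)],b2=[(216,73),(284,77),(278,207),(212,202)],b1=[(294,76),(357,80),(351,211),(290,206)]).items():
    X=g(t,325,185,0,0,4,c,.052);print(n,f(X.mean(0)),f(X),'size',f(np.linalg.norm(X-np.roll(X,1,0),axis=1)))
H=g(t,240,165,0,300,4,[(141,328),(93,500)],.175);print('arm',f(H),'tip',f(g(t,240,165,0,300,4,[(88,520)],.188)))
print('hookbase',f(g(t,240,165,0,300,4,[(75,335),(232,375),(178,555),(22,520)],.015)))
print('hung top',f(g(t,240,165,0,300,4,[(90,363),(157,378)],.203)))
R=g(t,135,210,250,300,4,[(298,330),(424,341),(405,522),(278,512)],.045);print('rack',f(R),f(R.mean(0)))
print('maple top',f(g(t,135,210,250,300,4,[(278,366),(345,371)],.145)), 'wal',f(g(t,135,210,250,300,4,[(266,467),(333,471)],.145)))
# scene
print('maple top scene',f(g(s,405,205,500,240,4,[(605,343),(688,361)],.145)))
print('arm scene', f(g(s,250,180,510,10,3,[(594,128),(690,66),(702,43)],.175)))
print('hung top scene', f(g(s,250,180,510,10,3,[(601,70),(651,91)],.203)))
```

```text
bay [[0.6109, -0.1221], [0.4838, -0.1111], [0.5867, -0.4256], [0.4566, -0.415]]
stop top [[0.5845, -0.4162], [0.5839, -0.4381], [0.4556, -0.4265], [0.4563, -0.4056]]
b3 [0.5373, -0.2082] [[0.5845, -0.1896], [0.579, -0.2334], [0.4904, -0.2266], [0.4952, -0.1831]] size [0.0895, 0.0442, 0.0889, 0.0438]
b2 [0.5311, -0.2649] [[0.578, -0.2453], [0.5739, -0.2931], [0.4837, -0.2836], [0.4887, -0.2376]] size [0.0897, 0.048, 0.0907, 0.0462]
b1 [0.527, -0.318] [[0.5744, -0.3003], [0.5703, -0.345], [0.4792, -0.3348], [0.4841, -0.292]] size [0.0906, 0.0449, 0.0917, 0.0431]
arm [[0.6476, 0.0382], [0.5405, 0.0705]] tip [[0.5269, 0.0733]]
hookbase [[0.6784, 0.0883], [0.6459, -0.0235], [0.5179, 0.0188], [0.5458, 0.1287]]
hung top [[0.6208, 0.0692], [0.6104, 0.0289]]
rack [[0.5573, 0.4039], [0.5472, 0.3136], [0.4219, 0.3273], [0.4304, 0.4176]] [0.4892, 0.3656]
maple top [[0.5229, 0.3846], [0.5186, 0.3404]] wal [[0.4583, 0.392], [0.455, 0.348]]
maple top scene [[0.5233, 0.3404], [0.5234, 0.3835]]
arm scene [[0.6465, 0.0364], [0.5439, 0.0697], [0.5093, 0.0661]]
hung top scene [[0.6143, 0.0283], [0.6265, 0.0722]]
```

```bash
cat >> h.py <<'E'
from scipy.spatial.transform import Rotation as Ro
from scipy.linalg import logm
def plan(pos,yaw,n,base=None):
    """constant rows to a downward pose; yaw = world angle (deg) of the tool's y axis"""
    s=bot.read_state(); a=np.radians(yaw)
    y=np.array([np.cos(a),np.sin(a),0]);z=np.array([0,0,-1.]);R1=np.c_[np.cross(y,z),y,z]
    T0=np.eye(4);T0[:3,:3]=s['tcp_rot'];T0[:3,3]=s['position']
    T1=np.eye(4);T1[:3,:3]=R1;T1[:3,3]=pos
    L=np.real(logm(np.linalg.inv(T0)@T1))/n
    r=[L[2,1],L[0,2],L[1,0]]
    print('t',s['time_s'],'row x',n,np.round(L[:3,3]*1000,1),np.round(r,4))
def bay(x,y): o=np.array([.534,-.276]);c=np.array([.9966,-.082]);return o+x*c+y*np.array([-c[1],c[0]])
E
python3 -c "
from h import *
plan([*bay(-.003,.14),.20],-4.7,20)
print(bot.read_state()['position'])"
```

```text
t 2.75 row x 20 [-44.   -6.2   1.8] [ 0.     -0.      0.0682]
[0.177939   0.59910736 0.23656568]
```

Look-alikes in the top view: the pale blanks at (365/382/404, 219) are the row, while the purple blocks at (320,280), (370,285) and (370,137) are decoys. The pale board in the rack at (152,226) is the maple sample, and the dark ones at (158,252) in the rack and (271,185) on the hook are not. The crop confirms this. In the top view, the rack's far slot holds the maple and the stop is at the right end of the bay.

Call:
{"method": "play_rows", "body": {
  "moves": [
    [[-44,-6.2,0,0,0,0.068],[-44,-6.2,0,0,0,0.068],[-44,-6.2,0,0,0,0.068],[-44,-6.2,0,0,0,0.068],[-44,-6.2,0,0,0,0.068]]
  ],
  "fingers": 0.15
}}

```text
time_s: 3.25
position: [0.3664, 0.4799, 0.2366]
tcp_rot: [[-0.807, 0.59, 0.001], [0.59, 0.807, 0.001], [-0.0, 0.001, -1.0]]
force: [0.2, 0.7, 0.4]
opening: 0.639
grasp_force: 0.0
```

Call:
{"method": "play_rows", "body": {
  "moves": [
    [[-44,-6.2,0,0,0,0.068],[-44,-6.2,0,0,0,0.068],[-44,-6.2,0,0,0,0.068],[-44,-6.2,0,0,0,0.068],[-44,-6.2,0,0,0,0.068]]
  ]
}}

```text
time_s: 3.75
position: [0.5028, 0.3054, 0.2367]
tcp_rot: [[-0.564, 0.826, 0.001], [0.826, 0.564, 0.0], [-0.0, 0.001, -1.0]]
force: [-0.2, 0.0, 0.0]
opening: 0.573
grasp_force: 0.0
```

Call:
{"method": "play_rows", "body": {
  "moves": [
    [[-44,-6.2,0,0,0,0.068],[-44,-6.2,0,0,0,0.068],[-44,-6.2,0,0,0,0.068],[-44,-6.2,0,0,0,0.068],[-44,-6.2,0,0,0,0.068]]
  ]
}}

```text
time_s: 4.25
position: [0.573, 0.0956, 0.2367]
tcp_rot: [[-0.256, 0.967, 0.001], [0.967, 0.256, 0.0], [-0.0, 0.001, -1.0]]
force: [0.3, 0.3, -0.0]
opening: 0.575
grasp_force: 0.0
```

Call:
{"method": "play_rows", "body": {
  "moves": [
    [[-44,-6.2,0,0,0,0.068],[-44,-6.2,0,0,0,0.068],[-44,-6.2,0,0,0,0.068],[-44,-6.2,0,0,0,0.068],[-44,-6.2,0,0,0,0.068]]
  ]
}}

```text
time_s: 4.75
position: [0.5693, -0.1258, 0.2367]
tcp_rot: [[0.081, 0.997, 0.001], [0.997, -0.081, -0.0], [-0.0, 0.001, -1.0]]
force: [0.2, 0.7, -0.5]
opening: 0.574
grasp_force: 0.0
```

```bash
python3 -c "
from h import *
plan([*bay(-.003,.14),.038],-4.7,5)
s=bot.read_state();print(s['position'],s['opening'],s['force'])"
```

```text
t 4.75 row x 5 [-2.5 -5.2 39.7] [0.0002 0.0001 0.0002]
[ 0.56926917 -0.12575066  0.23668826] 0.5740275861810197 [ 0.15473322  0.70058693 -0.46917598]
```

Call:
{"method": "play_rows", "body": {
  "moves": [
    [[-2.5,-5.2,39.7,0,0,0],[-2.5,-5.2,39.7,0,0,0],[-2.5,-5.2,39.7,0,0,0],[-2.5,-5.2,39.7,0,0,0],[-2.5,-5.2,39.7,0,0,0]]
  ]
}}

```text
time_s: 5.25
position: [0.5424, -0.1346, 0.0369]
tcp_rot: [[0.078, 0.997, 0.001], [0.997, -0.078, -0.001], [-0.001, 0.001, -1.0]]
force: [0.7, -1.0, -0.2]
opening: 0.571
grasp_force: 0.0
```

Call:
{"method": "play_rows", "body": {
  "moves": [
    [[-8,0,0,0,0,0],[-8,0,0,0,0,0],[-8,0,0,0,0,0],[-8,0,0,0,0,0],[-8,0,0,0,0,0]]
  ]
}}

```text
time_s: 5.75
position: [0.5404, -0.1755, 0.04]
tcp_rot: [[0.078, 0.997, 0.004], [0.997, -0.078, -0.002], [-0.002, 0.004, -1.0]]
force: [-0.3, 1.0, 0.3]
opening: 0.575
grasp_force: 0.3
```

Call:
{"method": "play_rows", "body": {
  "moves": [
    [[-6,0,0,0,0,0],[-6,0,0,0,0,0],[-6,0,0,0,0,0],[-6,0,0,0,0,0],[-6,0,0,0,0,0]]
  ]
}}

```text
time_s: 6.25
position: [0.5365, -0.2039, 0.038]
tcp_rot: [[0.078, 0.997, -0.001], [0.997, -0.078, 0.001], [0.001, -0.001, -1.0]]
force: [1.0, 3.2, 2.4]
opening: 0.579
grasp_force: 1.4
```

Call:
{"method": "play_rows", "body": {
  "moves": [
    [[-6,0,0,0,0,0],[-6,0,0,0,0,0],[-6,0,0,0,0,0],[-6,0,0,0,0,0],[-6,0,0,0,0,0]]
  ]
}}

```text
time_s: 6.75
position: [0.5344, -0.2345, 0.038]
tcp_rot: [[0.078, 0.997, -0.0], [0.997, -0.078, 0.0], [0.0, -0.0, -1.0]]
force: [1.2, 2.3, 2.8]
opening: 0.575
grasp_force: 1.2
```

Run:
```python
from h import *
s=bot.read_state();d=s['position'][:2]-bay(0,0);print('bay xy',d@[.9966,-.082],d@[.082,.9966])
t=bot.capture('top');sc=bot.capture('scene')
cv2.imwrite('pics/d.png',np.vstack([cv2.resize(crop(t['image'],325,185,450,255,4),(600,300)),cv2.resize(crop(sc['image'],120,170,260,250,4),(600,300))]))
```

```text
bay xy -0.003048905001509656 0.041436990886342104
```

View pics/d.png

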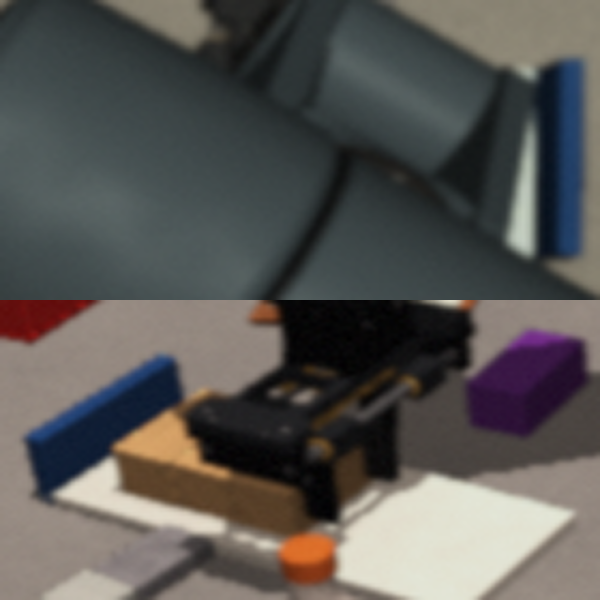

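The three blanks are pushed together, straight, with the stop still ahead (lower view, blue at (105,410)). I'll continue, slowing near the stop.

Call:
{"method": "play_rows", "body": {
  "moves": [
    [[-6,0,0,0,0,0],[-6,0,0,0,0,0],[-6,0,0,0,0,0],[-6,0,0,0,0,0],[-6,0,0,0,0,0]]
  ]
}}

```text
time_s: 7.35
position: [0.532, -0.2644, 0.0379]
tcp_rot: [[0.078, 0.997, -0.0], [0.997, -0.078, 0.0], [0.0, -0.0, -1.0]]
force: [0.4, 1.4, -0.2]
opening: 0.574
grasp_force: 0.7
```

Call:
{"method": "play_rows", "body": {
  "moves": [
    [[-2,0,0,0,0,0],[-2,0,0,0,0,0],[-1,0,0,0,0,0],[-1,0,0,0,0,0],[0,0,0,0,0,0]]
  ]
}}

```text
time_s: 7.85
position: [0.5316, -0.2698, 0.038]
tcp_rot: [[0.078, 0.997, -0.0], [0.997, -0.078, -0.0], [-0.0, -0.0, -1.0]]
force: [-0.2, 1.0, -0.4]
opening: 0.573
grasp_force: 0.4
```

Call:
{"method": "play_rows", "body": {
  "moves": [
    [[-1,0,0,0,0,0],[-1,0,0,0,0,0],[-1,0,0,0,0,0],[-1,0,0,0,0,0],[0,0,0,0,0,0]]
  ]
}}

```text
time_s: 8.35
position: [0.5314, -0.2728, 0.0381]
tcp_rot: [[0.078, 0.997, -0.0], [0.997, -0.078, 0.002], [0.002, -0.0, -1.0]]
force: [1.6, 4.9, -0.2]
opening: 0.572
grasp_force: 2.3
```

Call:
{"method": "play_rows", "body": {
  "moves": [
    [[-1,0,0,0,0,0],[-1,0,0,0,0,0],[-1,0,0,0,0,0],[0,0,0,0,0,0]]
  ]
}}

```text
time_s: 8.75
position: [0.5313, -0.2729, 0.0381]
tcp_rot: [[0.079, 0.997, -0.0], [0.997, -0.079, 0.006], [0.006, -0.001, -1.0]]
force: [4.4, 12.7, 2.7]
opening: 0.573
grasp_force: 6.3
```

12.7 N: the row is seated against the stop. I'll back off, rise and go toward the rack.

Call:
{"method": "play_rows", "body": {
  "moves": [
    [[10,0,0,0,0,0],[20,0,0,0,0,0],[10,0,-40,0,0,0],[0,0,-40,0,0,0],[0,0,-40,0,0,0]]
  ]
}}

```text
time_s: 9.25
position: [0.5339, -0.2357, 0.159]
tcp_rot: [[0.077, 0.997, -0.001], [0.997, -0.077, -0.0], [-0.0, -0.001, -1.0]]
force: [-0.2, -0.7, 0.1]
opening: 0.569
grasp_force: 0.0
```

Call:
{"method": "play_rows", "body": {
  "moves": [
    [[0,0,-40,0,0,0],[0,0,-40,0,0,0],[0,0,0,0,0,0]]
  ],
  "fingers": 1.0
}}

```text
time_s: 9.55
position: [0.5374, -0.2385, 0.2444]
tcp_rot: [[0.077, 0.997, 0.011], [0.997, -0.077, -0.008], [-0.008, 0.012, -1.0]]
force: [0.9, -0.6, 1.2]
opening: 0.762
grasp_force: 0.0
```

```bash
python3 -c "
from h import *
plan([.522,.362,.24],84,18)"
```

```text
t 9.55 row x 18 [29.  22.9  0.2] [ 0.0002  0.0008 -0.0858]
```

Call:
{"method": "play_rows", "body": {
  "moves": [
    [[29,22.9,0,0,0,-0.086],[29,22.9,0,0,0,-0.086],[29,22.9,0,0,0,-0.086],[29,22.9,0,0,0,-0.086],[29,22.9,0,0,0,-0.086]]
  ]
}}

```text
time_s: 10.05
position: [0.6341, -0.0814, 0.2369]
tcp_rot: [[-0.348, 0.938, -0.001], [0.938, 0.348, -0.0], [-0.0, -0.001, -1.0]]
force: [0.1, 0.1, 0.7]
opening: 0.994
grasp_force: 0.0
```

Call:
{"method": "play_rows", "body": {
  "moves": [
    [[29,22.9,0,0,0,-0.086],[29,22.9,0,0,0,-0.086],[29,22.9,0,0,0,-0.086],[29,22.9,0,0,0,-0.086],[29,22.9,0,0,0,-0.086]]
  ]
}}

```text
time_s: 10.55
position: [0.6598, 0.1004, 0.2368]
tcp_rot: [[-0.707, 0.707, -0.001], [0.707, 0.707, -0.001], [0.0, -0.001, -1.0]]
force: [-0.1, 0.0, 0.3]
opening: 0.995
grasp_force: 0.0
```

Call:
{"method": "play_rows", "body": {
  "moves": [
    [[29,22.9,0,0,0,-0.086],[29,22.9,0,0,0,-0.086],[29,22.9,0,0,0,-0.086],[29,22.9,0,0,0,-0.086],[29,22.9,0,0,0,-0.086]]
  ]
}}

```text
time_s: 11.05
position: [0.6074, 0.2761, 0.2368]
tcp_rot: [[-0.938, 0.348, -0.001], [0.348, 0.938, -0.001], [0.0, -0.001, -1.0]]
force: [1.3, 0.5, 0.3]
opening: 0.998
grasp_force: 0.0
```

Call:
{"method": "play_rows", "body": {
  "moves": [
    [[29,22.9,0,0,0,-0.086],[29,22.9,0,0,0,-0.086],[29,22.9,0,0,0,-0.086],[0,0,0,0,0,0]]
  ]
}}

```text
time_s: 11.45
position: [0.5388, 0.3674, 0.2368]
tcp_rot: [[-0.996, 0.094, -0.004], [0.094, 0.996, -0.0], [0.004, -0.001, -1.0]]
force: [0.6, -0.3, 0.1]
opening: 0.997
grasp_force: 0.0
```

Run:
```python
from h import *
plan([.522,.362,.12],84,5)
print(bot.read_state()['position'])
t=bot.capture('top');sc=bot.capture('scene')
C=np.zeros((600,800,3),np.uint8)
C[:280,:500]=crop(t['image'],325,185,450,255,4)
C[300:600,:480]=crop(sc['image'],120,170,240,245,4)
C[:320,510:750]=crop(sc['image'],400,180,480,287,3)[:320]
C[330:590,510:710]=crop(t['image'],135,210,185,275,4)
cv2.imwrite('pics/e.png',C)
```

```text
t 11.45 row x 5 [ 3.2 -1.4 23.4] [-0.0001 -0.0007  0.0021]
[0.53875873 0.36741678 0.23682154]
```

View pics/e.png

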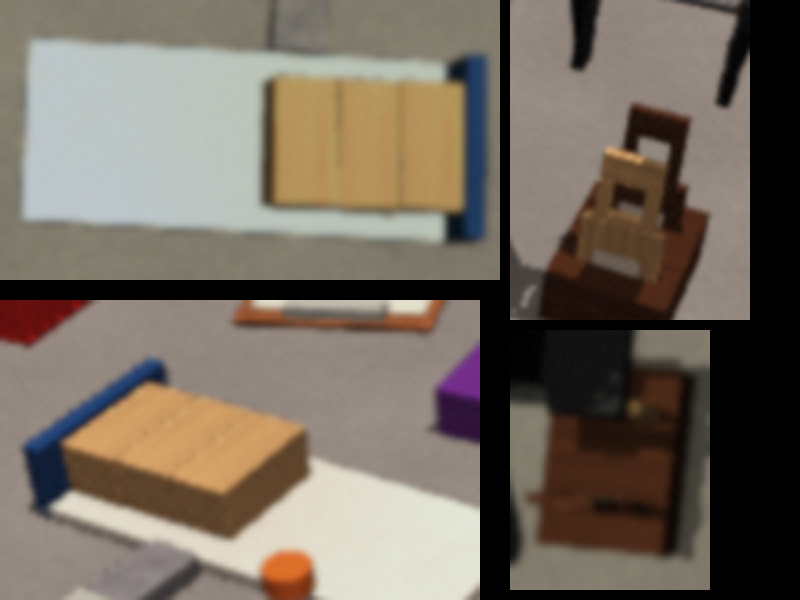

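The row sits tight and straight against the stop (top crop, 270–465). The gripper is above the maple, about 17 mm off in x, so I'll correct that and descend.

Call:
{"method": "play_rows", "body": {
  "moves": [
    [[8,-3.5,7,0,0,0.005],[8,-3.5,20,0,0,0.005],[0,0,30,0,0,0],[0,0,30,0,0,0],[0,0,30,0,0,0]]
  ]
}}

```text
time_s: 12.05
position: [0.528, 0.3571, 0.1199]
tcp_rot: [[-0.994, 0.113, 0.001], [0.113, 0.994, -0.0], [-0.001, -0.0, -1.0]]
force: [0.9, -0.6, -0.4]
opening: 0.998
grasp_force: 0.0
```

Run:
```python
from h import *
plan([.522,.362,.12],84,1)
t=bot.capture('top');sc=bot.capture('scene')
cv2.imwrite('pics/f.png',np.hstack([crop(sc['image'],390,190,490,290,4),crop(t['image'],120,190,220,290,4)]))
```

```text
t 12.05 row x 1 [ 6.5  4.2 -0.1] [-0.0003  0.0013 -0.0087]
```

View pics/f.png

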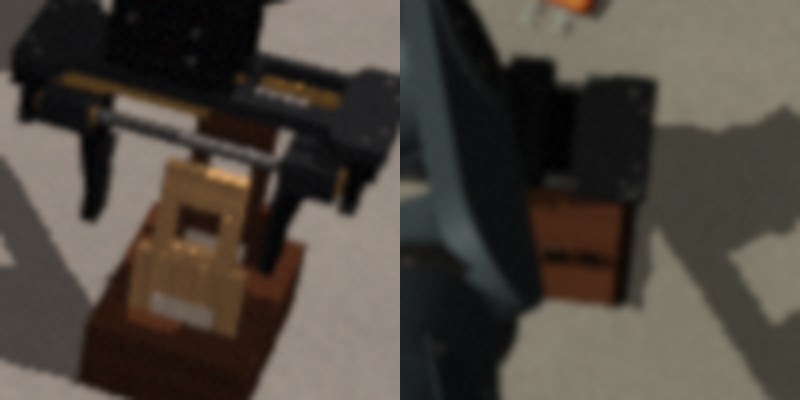

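Run:
```python
from h import *
sc=bot.capture('scene');p=bot.read_state()['position'];print(p)
y=np.array([.113,.994,0]);x=np.array([.994,-.113,0])
f=lambda X:np.round((proj(sc,X)-[390,190])*4+1.5,0).tolist()
print('tips',f([p+y*.051-[0,0,.014],p-y*.051-[0,0,.014]]))
m=np.array([.522,.362,.145])
print('maple top +x face edge',f([m+x*.004-y*.022,m+x*.004+y*.022]),'bar low',f([m+x*.004-y*.022-[0,0,.024],m+x*.004+y*.022-[0,0,.024]]))
```

```text
[0.52620436 0.35669576 0.11881459]
tips [[280.0, 261.0], [93.0, 206.0]]
maple top +x face edge [[164.0, 163.0], [246.0, 186.0]] bar low [[158.0, 199.0], [239.0, 223.0]]
```

The fingers straddle the maple's neck, with the tips at (92,215) and (268,268) and the board between them. I'll make a small centring move, then close.

Call:
{"method": "play_rows", "body": {
  "moves": [
    [[4.5,4.5,0,0,0,-0.008],[0,0,0,0,0,0],[0,0,0,0,0,0]]
  ]
}}

```text
time_s: 12.5
position: [0.5237, 0.3642, 0.1229]
tcp_rot: [[-0.995, 0.102, 0.003], [0.102, 0.995, 0.001], [-0.003, 0.002, -1.0]]
force: [0.0, -0.2, -0.5]
opening: 0.998
grasp_force: 0.0
```

Call:
{"method": "play_rows", "body": {
  "moves": [
    [[0,0,0,0,0,0],[0,0,0,0,0,0],[0,0,0,0,0,0],[0,0,0,0,0,0],[0,0,0,0,0,0]]
  ],
  "fingers": -1
}}

```text
time_s: 13.0
position: [0.5229, 0.3635, 0.121]
tcp_rot: [[-0.995, 0.103, -0.0], [0.103, 0.995, -0.0], [0.0, -0.0, -1.0]]
force: [-0.3, -0.4, -0.1]
opening: 0.631
grasp_force: 0.0
```

Call:
{"method": "play_rows", "body": {
  "moves": [
    [[0,0,0,0,0,0],[0,0,0,0,0,0],[0,0,0,0,0,0]]
  ]
}}

```text
time_s: 13.3
position: [0.5229, 0.3635, 0.121]
tcp_rot: [[-0.995, 0.103, -0.0], [0.103, 0.995, -0.0], [0.0, -0.0, -1.0]]
force: [1.1, -0.3, -0.1]
opening: 0.501
grasp_force: 30.0
```

Call:
{"method": "play_rows", "body": {
  "moves": [
    [[0,0,-10,0,0,0],[0,0,-15,0,0,0],[0,0,-25,0,0,0],[0,0,-25,0,0,0],[0,0,-20,0,0,0]]
  ]
}}

```text
time_s: 13.8
position: [0.5235, 0.3639, 0.2192]
tcp_rot: [[-0.995, 0.103, 0.003], [0.103, 0.995, 0.001], [-0.003, 0.002, -1.0]]
force: [0.6, 1.0, -0.0]
opening: 0.497
grasp_force: 30.0
```

Call:
{"method": "play_rows", "body": {
  "moves": [
    [[0,0,-10,0,0,0],[0,0,-5,0,0,0],[0,0,0,0,0,0]]
  ]
}}

```text
time_s: 14.1
position: [0.5229, 0.3636, 0.2318]
tcp_rot: [[-0.995, 0.103, 0.001], [0.103, 0.995, 0.0], [-0.001, 0.001, -1.0]]
force: [-0.3, 0.0, -0.5]
opening: 0.499
grasp_force: 30.0
```

Run:
```python
from h import *
plan([.597-.105*.956-.0,.053+.105*.292,.229],73,9)
```

```text
t 14.1 row x 9 [ -3.3 -31.1   0.3] [0.0001 0.0001 0.0216]
```

Call:
{"method": "play_rows", "body": {
  "moves": [
    [[-3.3,-31,0,0,0,0.0216],[-3.3,-31,0,0,0,0.0216],[-3.3,-31,0,0,0,0.0216],[-3.3,-31,0,0,0,0.0216],[-3.3,-31,0,0,0,0.0216]]
  ]
}}

```text
time_s: 14.6
position: [0.5157, 0.2066, 0.2297]
tcp_rot: [[-0.978, 0.21, -0.003], [0.21, 0.978, -0.001], [0.003, -0.001, -1.0]]
force: [0.5, -0.6, 0.5]
opening: 0.503
grasp_force: 30.0
```

Call:
{"method": "play_rows", "body": {
  "moves": [
    [[-3.3,-31,0,0,0,0.0216],[-3.3,-31,0,0,0,0.0216],[-3.3,-31,0,0,0,0.0216],[-3.3,-31,0,0,0,0.0216],[0,0,0,0,0,0]]
  ]
}}

```text
time_s: 15.1
position: [0.4982, 0.0815, 0.2299]
tcp_rot: [[-0.955, 0.297, -0.004], [0.297, 0.955, -0.001], [0.003, -0.002, -1.0]]
force: [1.0, 1.4, -1.4]
opening: 0.503
grasp_force: 30.0
```

Run:
```python
from h import *
plan([.597-.105*.956,.053+.105*.292,.1945],73,3)
s=bot.read_state();print(s['position'])
p=s['position'];R=s['tcp_rot']
t=bot.capture('top');sc=bot.capture('scene')
im=crop(sc['image'],230,150,360,300,4)
f=lambda X:(proj(sc,X)-[230,150]+.5)*4-.5
C=p+R@[0,0,.014]  # hole
for a in np.linspace(0,6.28,24): 
    q=f([C+R@[0,12*np.cos(a)/1e3,14*np.sin(a)/1e3]])[0]; cv2.circle(im,tuple(int(v) for v in q),1,(0,255,0),-1)
h=np.array([.597,.053,.175]);hx=np.array([.956,-.292,0])
for X in np.linspace(-.062,.055,20):
    q=f([h+hx*X])[0]; cv2.circle(im,tuple(int(v) for v in q),1,(0,0,255),-1)
cv2.imwrite('pics/g.png',im[:600])
```

```text
t 15.1 row x 3 [ 0.7  0.5 11.8] [-0.0007 -0.0011 -0.0015]
[0.49824232 0.08152044 0.2298952 ]
```

View pics/g.png

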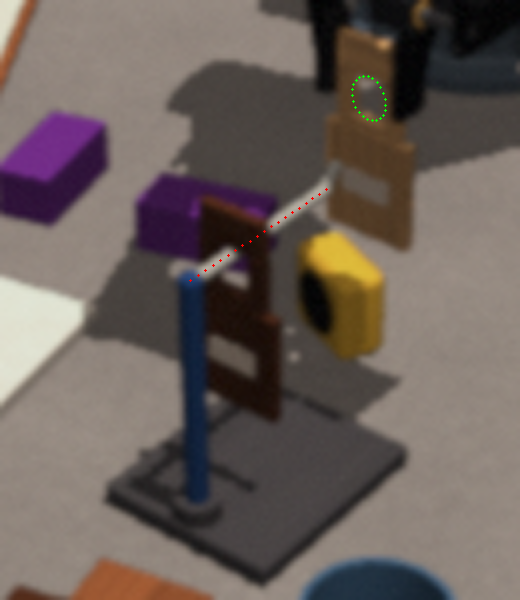

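The overlay agrees: the predicted hole (green, 369,98) sits on the real hole and the arm model lies along the real arm. I'll lower to threading height and advance past the tip.

Call:
{"method": "play_rows", "body": {
  "moves": [
    [[0.7,0.5,12,0,0,-0.001],[0.7,0.5,12,0,0,-0.001],[0.5,0.5,11.5,0,0,-0.001],[0,0,0,0,0,0],[0,0,0,0,0,0]]
  ]
}}

```text
time_s: 15.7
position: [0.4981, 0.087, 0.1952]
tcp_rot: [[-0.957, 0.289, -0.001], [0.289, 0.957, 0.0], [0.001, -0.0, -1.0]]
force: [-0.2, -0.3, -0.5]
opening: 0.506
grasp_force: 30.0
```

Call:
{"method": "play_rows", "body": {
  "moves": [
    [[-8,0,0,0,0,0],[-8,0,0,0,0,0],[-8,0,0,0,0,0],[-8,0,0,0,0,0],[0,0,0,0,0,0]]
  ]
}}

```text
time_s: 16.2
position: [0.5307, 0.0765, 0.1958]
tcp_rot: [[-0.957, 0.291, 0.002], [0.291, 0.957, -0.0], [-0.002, 0.0, -1.0]]
force: [0.2, -0.0, 0.9]
opening: 0.503
grasp_force: 30.0
```

Run:
```python
from h import *
s=bot.read_state();p=s['position'];R=s['tcp_rot']
d=p[:2]-[.597,.053];print('hook x,y of tcp',d@[.956,-.292],d@[.292,.956],p[2],s['force'])
t=bot.capture('top');sc=bot.capture('scene')
im=crop(sc['image'],250,130,370,250,5)
f=lambda X:(proj(sc,X)-[250,130]+.5)*5-.5
C=p+R@[0,0,.014]
for a in np.linspace(0,6.28,24): 
    q=f([C+R@[0,12*np.cos(a)/1e3,14*np.sin(a)/1e3]])[0]; cv2.circle(im,tuple(int(v) for v in q),1,(0,255,0),-1)
cv2.imwrite('pics/i.png',im)
```

```text
hook x,y of tcp -0.07018931259158115 0.0030807455716803764 0.19582214134941395 [ 0.1813122  -0.01997323  0.90022116]
```

View pics/i.png

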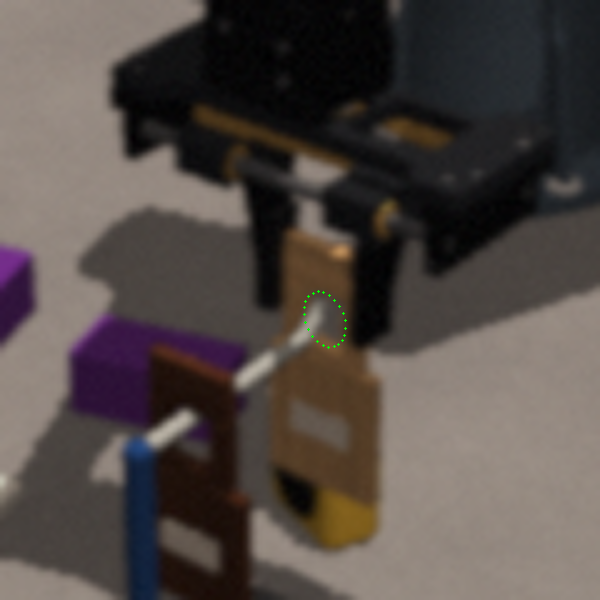

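The tip (322,305) is inside the hole, slightly on the −y side of its centre. I'll shift 2.5 mm that way and thread further on.

Call:
{"method": "play_rows", "body": {
  "moves": [
    [[0,-1.5,0,0,0,0],[-5,-1,0,0,0,0],[-8,0,0,0,0,0],[-8,0,0,0,0,0],[0,0,0,0,0,0]]
  ]
}}

```text
time_s: 16.8
position: [0.5501, 0.0681, 0.1957]
tcp_rot: [[-0.957, 0.29, 0.002], [0.29, 0.957, -0.0], [-0.002, 0.0, -1.0]]
force: [-0.5, 0.9, 0.1]
opening: 0.502
grasp_force: 30.0
```

Call:
{"method": "play_rows", "body": {
  "moves": [
    [[-8,0,0,0,0,0],[-8,0,0,0,0,0],[-3,0,0,0,0,0],[0,0,0,0,0,0],[0,0,0,0,0,0]]
  ]
}}

```text
time_s: 17.3
position: [0.5662, 0.0631, 0.1954]
tcp_rot: [[-0.957, 0.29, -0.001], [0.29, 0.957, 0.0], [0.001, -0.0, -1.0]]
force: [-0.4, 0.4, 0.1]
opening: 0.499
grasp_force: 30.0
```

Call:
{"method": "play_rows", "body": {
  "moves": [
    [[0,0,4,0,0,0],[0,0,4,0,0,0],[0,0,4,0,0,0],[0,0,2,0,0,0],[0,0,0,0,0,0]]
  ]
}}

```text
time_s: 17.8
position: [0.566, 0.0631, 0.181]
tcp_rot: [[-0.957, 0.29, -0.001], [0.29, 0.957, 0.0], [0.001, -0.0, -1.0]]
force: [-0.5, -0.7, 0.3]
opening: 0.503
grasp_force: 30.0
```

Run:
```python
from h import *
s=bot.read_state();p=s['position'];R=s['tcp_rot']
d=p[:2]-[.597,.053];print('hook x,y of tcp',d@[.956,-.292],d@[.292,.956],p[2],s['force'],R[:,1])
t=bot.capture('top');sc=bot.capture('scene')
im=crop(sc['image'],230,140,350,260,5)
cv2.imwrite('pics/j.png',im)
```

```text
hook x,y of tcp -0.03259467148514166 0.0006418766140412244 0.18098913372431488 [-0.46439534 -0.6820316   0.29635591] [ 2.89962782e-01  9.57037888e-01 -2.58409641e-04]
```

View pics/j.png

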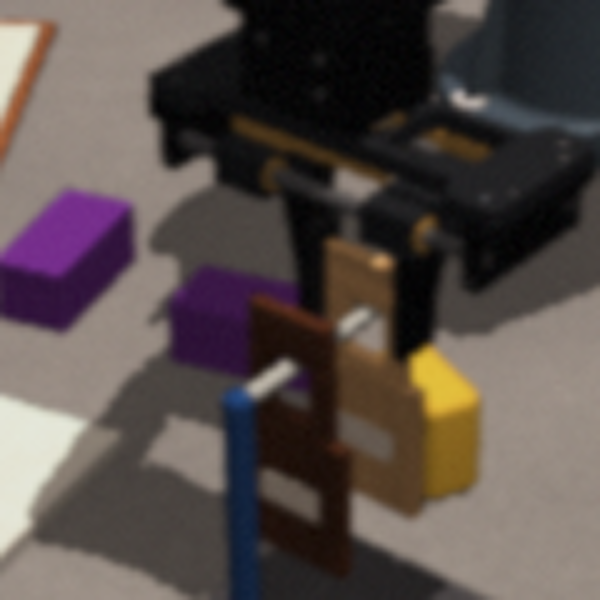

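The arm runs through the maple's hole near its upper edge (360,320), and the dark board is untouched. I'll lower 1.5 mm, then release.

Call:
{"method": "play_rows", "body": {
  "moves": [
    [[0,0,1,0,0,0],[0,0,0.7,0,0,0],[0,0,0,0,0,0],[0,0,0,0,0,0],[0,0,0,0,0,0]]
  ]
}}

```text
time_s: 18.4
position: [0.5664, 0.0631, 0.1799]
tcp_rot: [[-0.957, 0.29, 0.0], [0.29, 0.957, -0.0], [-0.0, 0.0, -1.0]]
force: [0.6, 0.2, -1.0]
opening: 0.499
grasp_force: 30.0
```

Call:
{"method": "play_rows", "body": {
  "moves": [
    [[0,0,0,0,0,0],[0,0,0,0,0,0],[0,0,0,0,0,0],[0,0,0,0,0,0],[0,0,0,0,0,0]]
  ],
  "fingers": 0.7
}}

```text
time_s: 18.9
position: [0.5664, 0.0631, 0.1799]
tcp_rot: [[-0.957, 0.29, 0.0], [0.29, 0.957, -0.0], [-0.0, 0.0, -1.0]]
force: [-0.5, 0.0, 0.4]
opening: 0.817
grasp_force: 0.0
```

Call:
{"method": "play_rows", "body": {
  "moves": [
    [[0,0,-10,0,0,0],[0,0,-20,0,0,0],[0,0,-30,0,0,0],[0,0,-30,0,0,0],[0,0,-20,0,0,0]]
  ]
}}

```text
time_s: 19.4
position: [0.5673, 0.0631, 0.293]
tcp_rot: [[-0.957, 0.29, 0.004], [0.29, 0.957, -0.0], [-0.004, 0.001, -1.0]]
force: [-0.1, -0.2, -0.3]
opening: 0.848
grasp_force: 0.0
```

Call:
{"method": "play_rows", "body": {
  "moves": [
    [[30,0,-10,0,0,0],[40,0,0,0,0,0],[30,0,0,0,0,0],[0,0,0,0,0,0],[0,0,0,0,0,0]]
  ]
}}

```text
time_s: 19.9
position: [0.4709, 0.0922, 0.3009]
tcp_rot: [[-0.957, 0.289, 0.003], [0.289, 0.957, -0.0], [-0.002, 0.0, -1.0]]
force: [-0.2, -0.3, -0.2]
opening: 0.854
grasp_force: 0.0
```

Call:
{"method": "play_rows", "body": {
  "moves": [
    [[0,0,0,0,0,0],[0,0,0,0,0,0],[0,0,0,0,0,0],[0,0,0,0,0,0],[0,0,0,0,0,0]]
  ]
}}

```text
time_s: 20.4
position: [0.4709, 0.092, 0.2996]
tcp_rot: [[-0.957, 0.29, -0.0], [0.29, 0.957, -0.0], [0.0, -0.0, -1.0]]
force: [-0.1, -0.2, 0.7]
opening: 0.847
grasp_force: 0.0
```

Run:
```python
from h import *
sc=bot.capture('scene')
print([(np.round(d['centre']),d['confidence']) for d in bot.pinpoint(sc,'maple_hole')], proj(sc,[.566,.063,.165]))
cv2.imwrite('pics/k.png',np.hstack([crop(sc['image'],230,170,330,290,4),crop(sc['image'],120,170,220,290,4)]))
```

```text
[(array([305., 203.]), 0.66)] [[303.29312682 206.37116644]]
```

View pics/k.png

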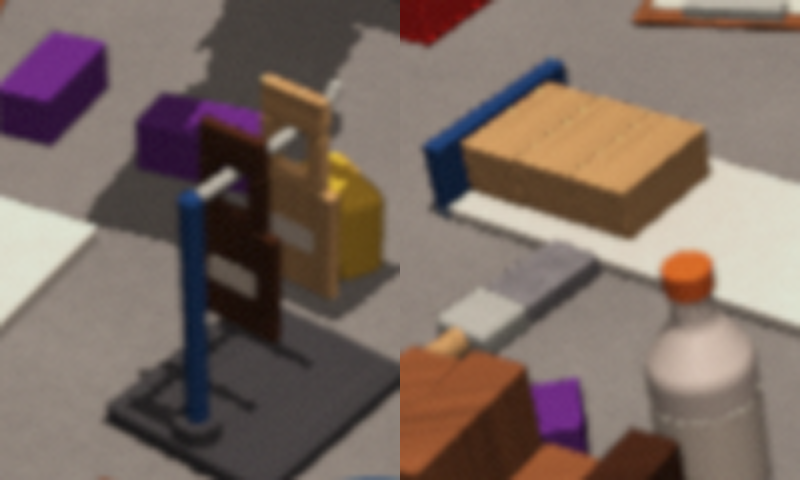

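The maple hangs on the arm (295,135) in front of the dark board, and the row is home. I'll let it settle, then hand in.

Call:
{"method": "play_rows", "body": {
  "moves": [
    [[0,0,0,0,0,0],[0,0,0,0,0,0],[0,0,0,0,0,0],[0,0,0,0,0,0],[0,0,0,0,0,0]]
  ]
}}

```text
time_s: 21.0
position: [0.4707, 0.0921, 0.2999]
tcp_rot: [[-0.957, 0.29, 0.0], [0.29, 0.957, 0.0], [-0.0, 0.0, -1.0]]
force: [0.3, 0.2, -0.2]
opening: 0.848
grasp_force: 0.0
```

Call:
{"method": "play_rows", "body": {
  "moves": [
    [[0,0,0,0,0,0],[0,0,0,0,0,0],[0,0,0,0,0,0],[0,0,0,0,0,0],[0,0,0,0,0,0]]
  ]
}}

```text
time_s: 21.5
position: [0.4707, 0.0921, 0.2999]
tcp_rot: [[-0.957, 0.29, 0.0], [0.29, 0.957, -0.0], [-0.0, 0.0, -1.0]]
force: [0.8, 0.9, -0.6]
opening: 0.854
grasp_force: 0.0
```

Call:
{"method": "play_rows", "body": {
  "moves": [
    [[0,0,0,0,0,0],[0,0,0,0,0,0],[0,0,0,0,0,0],[0,0,0,0,0,0],[0,0,0,0,0,0]]
  ]
}}

```text
time_s: 22.0
position: [0.4707, 0.0921, 0.2998]
tcp_rot: [[-0.957, 0.29, -0.0], [0.29, 0.957, -0.0], [0.0, -0.0, -1.0]]
force: [0.8, 0.1, 0.2]
opening: 0.85
grasp_force: 0.0
```

Run:
```python
from h import *
a=bot.capture('scene')['image'][170:260,270:330].astype(int)
for _ in range(4): b=bot.capture('scene')['image'][170:260,270:330].astype(int); print(abs(a-b).max(), abs(a-b).mean())
print(bot.hand_in())
```

```text
9 1.0285185185185186
7 1.0323456790123458
7 1.030679012345679
8 1.0351851851851852
the job is handed in; nothing more can be done
None
```

I handed the job in at about 22 s (no verdict came back): the last pictures show the three blanks tight and straight against the blue stop, and the maple sample hanging still on the hook in front of the dark one, which looks undisturbed.

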